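# Put the steel offcuts back in their stock trays

## Task

Clear the four loose steel offcuts off the bench: put each into the stock tray that already holds pieces of its own section (round tube, square tube, U-channel, flat bar), on the tray's bare floor in front of the pieces there. Stand the tubes and the channel on end and lay the flat bar flat, parallel to the bars in its tray; set each piece down gently, without dropping or toppling any. Leave the wire brush and the air grinder lying where they are.

Things in the scene. Friction and masses are not known exactly. Their poses are not given: they have to be found in the camera images.
- tube_mid (a point): Loose offcut of round steel tube, 45 mm outside diameter, 4 mm wall, 60 mm tall, standing on end (a ring from above), about 0.24 kg. The point is its centre, 30 mm above its foot; z along the tube, up.
- square_mid (a point): Loose offcut of square steel tube, 40 by 40 mm outside, 4 mm wall, 60 mm tall, standing on end (a hollow square from above), about 0.27 kg. The point is its centre, 30 mm above its foot; z up, x and y square to its faces.
- channel_mid (a point): Loose offcut of steel U-channel, 40 by 40 mm outside, 5 mm thick, 60 mm tall, standing on end (a U from above), about 0.25 kg. The point is the centre of its 40 mm square outline, 30 mm above its foot; z up; the two parallel flanges are its +y and -y faces (40 mm over them: grip there), the back joining them is at +x, the open side at -x.
- flat_mid (a point): Loose offcut of solid flat steel bar, 90 mm long (x), 30 mm wide (y), 12 mm thick (z, up), lying flat on the bench, about 0.25 kg. The point is its centre, 6 mm above its underside.
- tray_tube: Dark sheet-steel stock tray, fixed; four alike, told apart by their stock. 176 (x) by 156 mm (y), walls 25 mm high, walls and floor 3 mm thick. Origin: centre of its underside; z up, +x to its back, away from the robot. Holds (fixed) six round tubes 45 mm in diameter, 46 to 68 mm tall, standing in two rows in its back half. Bare floor from x = -85 to -9 mm, over the whole 150 mm inner width.
- tray_square: Dark sheet-steel stock tray, fixed; four alike, told apart by their stock. 176 (x) by 156 mm (y), walls 25 mm high, walls and floor 3 mm thick. Origin: centre of its underside; z up, +x to its back, away from the robot. Holds (fixed) six square tubes 40 mm wide, 48 to 66 mm tall, standing in two rows in its back half. Bare floor from x = -85 to -6 mm, over the whole 150 mm inner width.
- tray_channel: Dark sheet-steel stock tray, fixed; four alike, told apart by their stock. 176 (x) by 156 mm (y), walls 25 mm high, walls and floor 3 mm thick. Origin: centre of its underside; z up, +x to its back, away from the robot. Holds (fixed) six U-channels 40 mm wide, 48 to 70 mm tall, standing in two rows in its back half, open to the front. Bare floor from x = -85 to -6 mm, over the whole 150 mm inner width.
- tray_flat: Dark sheet-steel stock tray, fixed; four alike, told apart by their stock. 176 (x) by 156 mm (y), walls 25 mm high, walls and floor 3 mm thick. Origin: centre of its underside; z up, +x to its back, away from the robot. Holds (fixed) a pile of three flat bars 30 by 12 mm, 100 to 135 mm long, lying along y in the back half, 24 mm high. Bare floor from x = -85 to 9 mm, over the whole 150 mm inner width.
- brush_mid (a point): Wire brush lying bristles up, to be left alone: wooden back 190 by 26 mm, 26 mm high over all. The point is mid-length, 13 mm above the bench; x along the brush.
- grinder_mid (a point): Air die grinder lying on the bench, to be left alone: dark steel body 33 mm thick with a lever on top (38 mm high), 194 mm long over all. The point is near mid-length, 16 mm above the bench; x along it.

How it is judged:
At the end, for the whole second after the job is handed in: Each offcut at rest on the floor of its own section's tray, in the clear front part: tubes and channel upright (0.12 rad, centre 33 mm up +-6), centre x -75 to -18 mm, y +-65 mm in the tray's frame; flat bar flat (9 mm +-6), x -75 to 4, y +-45 mm, within 0.25 rad of the tray's y (x of tube_mid in the frame of tray_tube between -0.075 and -0.018 m and y of tube_mid in the frame of tray_tube between -0.065 and 0.065 m and z of tube_mid in the frame of tray_tube between 0.027 and 0.039 m and angle between each of tube_mid, square_mid, channel_mid, flat_mid's own z axis and vertical below 0.12 rad and linear speed of each of tube, square, channel, flat below 0.02 m/s and x of square_mid in the frame of tray_square between -0.075 and -0.018 m and y of square_mid in the frame of tray_square between -0.065 and 0.065 m and z of square_mid in the frame of tray_square between 0.027 and 0.039 m and x of channel_mid in the frame of tray_channel between -0.075 and -0.018 m and y of channel_mid in the frame of tray_channel between -0.065 and 0.065 m and z of channel_mid in the frame of tray_channel between 0.027 and 0.039 m and x of flat_mid in the frame of tray_flat between -0.075 and 0.004 m and y of flat_mid in the frame of tray_flat between -0.045 and 0.045 m and z of flat_mid in the frame of tray_flat between 0.003 and 0.015 m and angle between the x axis of flat_mid and the y axis of tray_flat, either way round below 0.25 rad); the robot touches nothing.
It fails at once if an offcut is dropped, thrown or knocked over (it moves faster than 0.6 m/s while out of the fingers) ((contact force between tube and the fingers below 0.05 N and linear speed of tube above 0.6 m/s) or (contact force between square and the fingers below 0.05 N and linear speed of square above 0.6 m/s) or (contact force between channel and the fingers below 0.05 N and linear speed of channel above 0.6 m/s) or (contact force between flat and the fingers below 0.05 N and linear speed of flat above 0.6 m/s)).
It fails at once if the wire brush is shifted by more than 30 mm (distance of brush_mid from where it was at the start of the episode above 0.03 m).
It fails at once if the air grinder is shifted by more than 30 mm (distance of grinder_mid from where it was at the start of the episode above 0.03 m).
It also fails if it takes over 102 s, if anything falls off the work surface, if the arm or the gripper's body presses on something with over 40 N, if the wrist force passes 120 N, or if a joint passes its speed limit or range.

## Robot

A 7-joint arm with a two-finger parallel gripper is mounted at the origin on the work surface. World frame = base frame: x ahead of the robot, y to its left, z up, the work surface at z = 0. Lengths are in m, angles in rad, forces in N, time in s.
With the tool pointing down it reaches from about 0.4 to 0.85 m from the base axis. Payload 4.5 kg.
Tool frame: the origin (TCP) lies on the centre line of the jaws, within the pads' length; the fingertips stand 8 mm ahead of it and the grasp point (between the pads) lies 11 mm behind it; z points along the fingers, y is the line along which they close (so a half turn about z gives the same grasp; the last joint's range is limited). The gripper opens to 85 mm and grips with 20 to 120 N. Pads are 22 mm wide; open, the fingers measure 114 mm over their backs; the gripper's body (76 mm by 85 mm) begins 54 mm behind the grasp point. The pads swing forward as they close: fully open they stand 13 mm farther back than shut.
Start: joints at [-1.217, 0.689, -0.195, 1.565, 0.157, 0.902, -0.215], TCP at [0.196, 0.593, 0.239] pointing down, gripper open.
Joint ranges: [-3.01, 3.01], [-0.46, 2.08], [-1.47, 1.51], [0.13, 2.56], [-1, 4.14], [0.04, 2.09], [-2.66, 2.66]. Speed limits (rad/s): [2.57, 2.57, 3.14, 3.14, 3.14, 3.14, 3.14].

## Interface

Orientations are given as [roll, pitch, yaw] about the fixed x, y, z axes, in that order (R = Rz(yaw) Ry(pitch) Rx(roll)).
In Python, from workcell import sense, capture, job_done gives the robot as it stands. The module is installed in compiled form; this text tells all that it offers.
- The arm moves only by the tool move_arm, never from a script. Its argument "motion" is a list that holds one entry, the list of rows, each a list of 7 numbers: the turn, a rotation vector about the tool's x, y, z in degrees, then the shift along the tool's x, y, z in cm, then the finger opening in cm, from 0 to 8.54. In form: [[[rx, ry, rz, x, y, z, grip], ...]]. A call has 1 to 5 rows; each row shifts and turns the commanded pose from where the row before left it, along the tool's axes as they then stand; what a row does not reach is not made up. A row lasts 1/10 s, in which the tool goes at most 50 mm and 8.59 degrees, less where a joint would pass 70% of its speed; a pose out of reach is approached as far as the arm can. A call is refused whole if a number of a shift passes 5 or a number of a turn 8.59, either way. A call with a gripper value outside its range is refused whole. The fingers move at their own pace and stop on an object; "force" is the grip in N (left out, the last holds). Time passes only in rows, so rows that do not move let the fingers close. It gives the time, the measured TCP pose, the force, the opening and the grip force at its end, in the units of the state.
- sense(): the state, without advancing time (a new reading comes with each control period).
- capture(name): name is "scene" or "top" or "wrist"; returns a dict with "frame" (384x512x3 uint8, blue, green, red), "z_map" (384x512 float32, m along the optical axis (not along the pixel's ray), 0 where there is no reading), "intrinsics" (3x3 intrinsics, pixels), "k1" (the pictures are not rectified: a ray, as slopes to the right and down, at radius r is drawn at 1 + k1 r^2 times it, then the intrinsics apply), "rvec" (rotation vector, rad) and "tvec" (3), from world to camera coordinates, as OpenCV has them. Camera axes: x right, y down, z forward; pixel columns grow to the right and rows downward; lengths in m; the calibration is good to about 2 mm. A picture is of the moment at which its call begins.
- job_done(): hands the job in; it is judged then, once.
The state is a dict: "time": time; "joint_pos": joint angles; "qvel": joint speeds; "tau": joint torques, N m; "tcp_pos": TCP position; "ee_rot": TCP orientation; "wrist_force": force on the tool from outside, world axes, zero at the start; "torque": the same for the moment, N m; "opening": finger opening in m; "finger_force": force on a finger pad.
Only numpy, scipy, OpenCV 4.12 (cv2) and the standard library are available. Lean on these libraries where they do the work, as an engineer would, in place of code of your own. Each camera call takes 0.05 s, during which the arm holds its last target. There are 200 camera calls.

## Working session

There is one attempt and no reset: what is moved stays moved. The work goes in short steps, Python scripts to look and compute and a tool call to move; the robot and the scene stay as the last step left them, time stands still between calls to the robot, and variables do not carry over. Pictures are saved under pics/ and viewed, at most 14 in all, crops included, and the job is handed in when it is done.

Besides the shell and the picture viewer there is one more tool, called after ">>>" as name([rows], argument=value, ...), one row to a line, values as JSON. move_arm: Moves the arm, as the interface text tells. Its arguments: {"type":"object","properties":{"motion":{"type":"array"},"force":{"type":"number"}},"required":["motion"]}

```bash
mkdir -p pics
cat > h.py <<'E'
import numpy as np, cv2
from workcell import sense, capture, job_done
def cam(n):
    c=capture(n); c['R']=cv2.Rodrigues(np.array(c['rvec'],float))[0]; c['t']=np.array(c['tvec'],float).ravel(); return c
def rays(c,px):
    K=np.array(c['intrinsics'],float)
    px=np.array(px,float).reshape(-1,1,2)
    s=cv2.undistortPoints(px,K,np.array([float(c['k1']),0,0,0,0])).reshape(-1,2)
    return np.c_[s,np.ones(len(s))]
def plane(c,px,z):
    d=rays(c,px)@c['R']; o=-c['R'].T@c['t']
    return o+d*((z-o[2])/d[:,2])[:,None]
def cloud(c):
    h,w=c['z_map'].shape; u,v=np.meshgrid(np.arange(w),np.arange(h))
    r=rays(c,np.c_[u.ravel(),v.ravel()])*c['z_map'].reshape(-1,1)
    P=(r-c['t'])@c['R']; P[c['z_map'].ravel()==0]=np.nan
    return P.reshape(h,w,3)
E
python3 - <<'E'
from h import *
for n in ['top','scene']:
    c=cam(n); cv2.imwrite(f'pics/{n}0.png',cv2.resize(c['frame'],(800,600))if n=='top' else c['frame'])
    print(n,-c['R'].T@c['t'],c['R'][2],c['intrinsics'],c['k1'])
s=sense();print(s['time'],s['tcp_pos'],s['ee_rot'],s['opening'])
E
```

```text
top [0.30049119 0.0064968  1.39802677] [ 0.16744507 -0.00782444 -0.98585036] [[485.32169307   0.         254.80395562]
 [  0.         485.32169307 185.64414572]
 [  0.           0.           1.        ]] -0.19031944989491276
scene [ 1.18379228 -0.51670761  1.07590025] [-0.50786257  0.37948649 -0.77334702] [[491.28729111   0.         250.38901174]
 [  0.         491.28729111 192.87585153]
 [  0.           0.           1.        ]] -0.17613858471258012
0.1 [0.19633519 0.59276499 0.23858022] [-3.13997175e+00  1.35696206e-04  2.82193942e+00] 0.08522230283615384
```

View pics/top0.png

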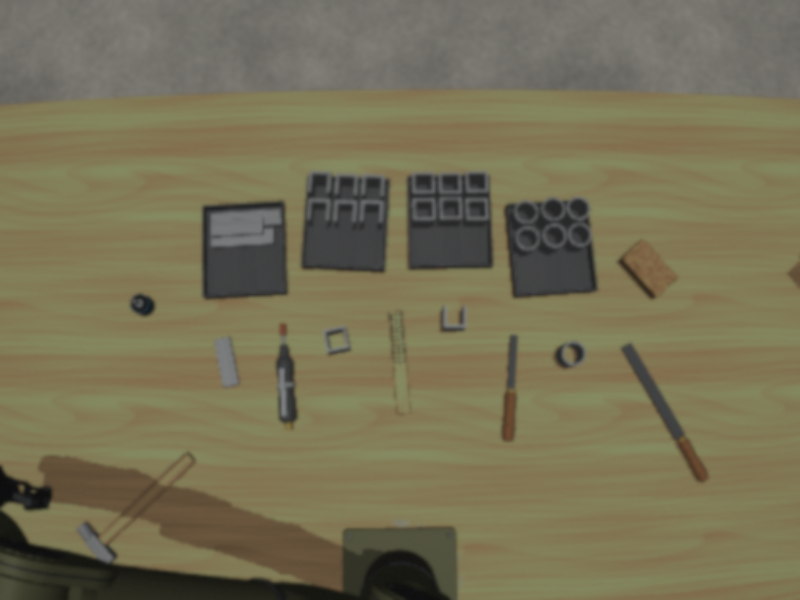

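View pics/scene0.png

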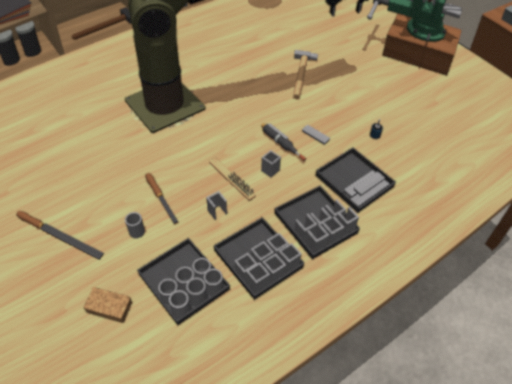

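The top view (800x600) has image up as +x and image left as +y.
- **Trays:** flat (243,250), channel (345,222), square (450,220), tube (550,248).
- **Offcuts:** flat (227,362), square (337,341), channel (453,318) with its opening up/+x, tube (570,354).
- **Leave alone:** grinder (287,380) and brush (400,362).

The scene view agrees.

```bash
cat > m.py <<'E'
from h import *
c=cam('top'); P=cloud(c); f=c['frame']; hsv=cv2.cvtColor(f,cv2.COLOR_BGR2HSV)
m=((hsv[...,1]<70)).astype(np.uint8)
k=.64
for n,(u,v),h in [('flat',(227,362),.012),('square',(337,341),.06),('channel',(453,318),.06),('tube',(570,354),.06)]:
    u,v=int(u*k),int(v*k); w=np.zeros_like(m); w[v-20:v+21,u-14:u+15]=m[v-20:v+21,u-14:u+15]
    Q=P[w>0]; Q=Q[np.isfinite(Q[:,2])]; zt=np.percentile(Q[:,2],90)
    # top face pixels by height, cast onto the top plane
    t=w*(P[...,2]>h-.01) if h>.05 else w
    ys,xs=np.nonzero(t); X=plane(c,np.c_[xs,ys],h)[:,:2].astype(np.float32)
    r=cv2.minAreaRect(X*1000); print(n,len(X),'ztop %.3f'%zt,np.round(r[0],1),np.round(r[1],1),round(r[2],1),'mean',X.mean(0).round(4))
d=(f.max(2)<75).astype(np.uint8)
for n,(u,v) in [('flat',(243,250)),('channel',(345,222)),('square',(450,220)),('tube',(550,248))]:
    u,v=int(u*k),int(v*k); w=np.zeros_like(m); s=np.s_[v-36:v+36,u-33:u+33]
    w[s]=(hsv[...,1]<90)[s]
    cs=max(cv2.findContours(w,cv2.RETR_EXTERNAL,cv2.CHAIN_APPROX_NONE)[0],key=cv2.contourArea)
    X=plane(c,cs.reshape(-1,2),.025)[:,:2].astype(np.float32)
    r=cv2.minAreaRect(X*1000); print('tray',n,np.round(r[0],1),np.round(r[1],1),round(r[2],1),np.round(cv2.boxPoints(r)).tolist())
E
python3 m.py
```

```text
flat 387 ztop 0.016 [406.3 315.6] [95.  36.7] 11.6 mean [0.4067 0.315 ]
square 90 ztop 0.062 [442.1 109. ] [41.  40.3] 11.5 mean [0.442  0.1095]
channel 79 ztop 0.063 [ 480.7 -101.8] [39.5 39.4] 89.4 mean [ 0.4754 -0.1028]
tube 89 ztop 0.061 [ 409.9 -315.7] [43.5 46.7] 42.9 mean [ 0.4096 -0.316 ]
tray flat [616.  290.1] [218.3 196.4] 0.8 [[505.0, 387.0], [508.0, 190.0], [726.0, 193.0], [724.0, 390.0]]
tray channel [667.5  99.2] [193.5 215.2] 89.5 [[559.0, 3.0], [774.0, 1.0], [776.0, 195.0], [561.0, 197.0]]
tray square [ 671.9 -103.4] [194.  216.3] 89.4 [[563.0, -199.0], [779.0, -201.0], [781.0, -7.0], [565.0, -5.0]]
tray tube [ 617.1 -290.9] [197.2 219.4] 88.1 [[504.0, -386.0], [723.0, -393.0], [730.0, -196.0], [511.0, -189.0]]
```

```bash
cat > t.py <<'E'
from h import *
c=cam('top'); f=c['frame']
d=(f[...,2]<80).astype(np.uint8); k=.64
for n,(u,v) in [('flat',(243,250)),('channel',(345,222)),('square',(450,220)),('tube',(550,248))]:
    u,v=int(u*k),int(v*k); w=np.zeros_like(d); s=np.s_[v-38:v+38,u-34:u+34]; w[s]=d[s]
    cs=max(cv2.findContours(w,cv2.RETR_EXTERNAL,cv2.CHAIN_APPROX_NONE)[0],key=cv2.contourArea).reshape(-1,2)
    X=plane(c,cs,.0125)[:,:2].astype(np.float32)*1000
    y0,y1=X[:,1].min(),X[:,1].max(); fr=X[(X[:,1]>y0+20)&(X[:,1]<y1-20)]; fr=fr[fr[:,0]<fr[:,0].min()+15]
    a=np.polyfit(fr[:,1],fr[:,0],1)
    ym=X[(X[:,0]<X[:,0].min()+70)&(X[:,0]>X[:,0].min()+15)][:,1]; yl,yh=ym.min(),ym.max(); yc=(yl+yh)/2
    th=np.arctan(-a[0]); print(n,'front mid',round(np.polyval(a,yc),1),round(yc,1),'width',round(yh-yl),'yaw deg',round(np.degrees(th),2),'center',np.round([np.polyval(a,yc)+88*np.cos(th),yc+(88-42)*np.sin(th)],1))
E
python3 t.py
```

```text
flat front mid 528.7 283.6 width 159 yaw deg 2.84 center [616.6 285.9]
channel front mid 577.4 98.0 width 155 yaw deg -3.84 center [665.2  94.9]
square front mid 578.4 -101.8 width 156 yaw deg -0.02 center [ 666.4 -101.8]
tube front mid 527.7 -295.0 width 163 yaw deg 3.7 center [ 615.5 -292. ]
```

>>> move_arm([
  [[0,0,0,-2.6,-1.8,0.4,7],[0,0,0,-3.6,-2.5,0.7,7],[0,0,0,-3.6,-2.5,1.2,7],[0,0,0,-3.6,-2.5,1.2,7],[0,0,0,-3.6,-2.5,1.2,7]],
])

```text
time: 0.7
tcp_pos: [0.3216, 0.4265, 0.192]
ee_rot: [3.141, 0.0, 2.822]
wrist_force: [0.9, 1.1, 0.4]
opening: 0.0698
finger_force: 0.0
```

>>> move_arm([
  [[0,0,0,-3.6,-2.5,1.2,7],[0,0,0,-3.6,-2.5,1.2,7],[0,0,0,-3.0,-2.0,1,7],[0,0,0,-1.4,-0.9,0.9,7],[0,0,-7.5,0,0,0,7]],
])

```text
time: 1.2
tcp_pos: [0.4079, 0.3123, 0.148]
ee_rot: [-3.137, 0.0, 2.949]
wrist_force: [-1.1, -0.3, -0.3]
opening: 0.0704
finger_force: 0.0
```

>>> move_arm([
  [[0,0,-7.5,0,0,0,7],[0,0,-7.5,0,0,0,7],[0,0,-7.4,0,0,0,7],[0,0,0,0,0,0,7],[0,0,0,0,0,0,7]],
])

```text
time: 1.7
tcp_pos: [0.4061, 0.3164, 0.1492]
ee_rot: [3.141, -0.0, -2.943]
wrist_force: [0.1, -0.3, -0.4]
opening: 0.0698
finger_force: 0.0
```

```bash
cat >> h.py <<'E'
def go(x,y,z,yaw):
    s=sense(); p=np.array(s['tcp_pos']); r=s['ee_rot']; d=np.array([x,y,z])-p
    a=r[2]; tx=np.array([np.cos(a),np.sin(a)]); ty=np.array([np.sin(a),-np.cos(a)])
    e=(np.degrees(r[2])-yaw+180)%360-180
    print('t %.1f'%s['time'],'now',p.round(4),np.degrees(r).round(2),'shift cm',np.round(100*np.array([d[:2]@tx,d[:2]@ty,-d[2]]),2),'rz',round(e,2), 'op',round(s['opening'],4),'j7',round(s['joint_pos'][6],2))
E
python3 - <<'E'
from h import *
go(.406,.3156,.010,191.6)
c=cam('wrist'); cv2.imwrite('pics/w1.png',c['frame'])
# bar outline at z=.012
hsv=cv2.cvtColor(c['frame'],cv2.COLOR_BGR2HSV); P=cloud(c)
m=((hsv[...,1]<70)&(np.hypot(P[...,0]-.406,P[...,1]-.3156)<.09)&(P[...,2]>.004)&(P[...,2]<.03)).astype(np.uint8)
cs=max(cv2.findContours(m,0,1)[0],key=cv2.contourArea)
X=plane(c,cs.reshape(-1,2),.012)[:,:2].astype(np.float32)*1000
print(cv2.minAreaRect(X))
E
```

```text
t 1.7 now [0.4061 0.3164 0.1492] [ 1.7999e+02 -1.0000e-02 -1.6861e+02] shift cm [ 0.02 -0.07 13.92] rz -0.21 op 0.0698 j7 0.57
((404.1527404785156, 314.97998046875), (89.68695068359375, 28.9288272857666), 12.250564575195312)
```

View pics/w1.png

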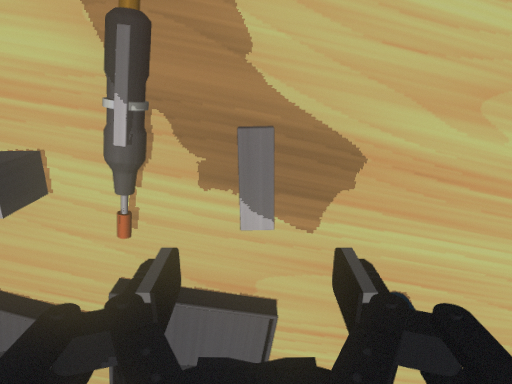

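Bar at pixel (256,178), midway between the fingers; size 90x29 mm checks. Descend and grip.

>>> move_arm([
  [[0,0,0,0.1,-0.1,2,5],[0,0,0,0.1,0,3,5],[0,0,0,0,0,3,5],[0,0,0,0,0,2.5,5],[0,0,0,0,0,1.5,5]],
])

```text
time: 2.25
tcp_pos: [0.4037, 0.3147, 0.0276]
ee_rot: [-3.14, -0.001, -2.941]
wrist_force: [-0.5, -0.5, 0.6]
opening: 0.0497
finger_force: 0.0
```

>>> move_arm([
  [[0,0,0,0,0,1,5],[0,0,0,0,0,0.7,5],[0,0,0,0,0,0,4],[0,0,0,0,0,0,3],[0,0,0,0,0,0,2]],
], force=50)

```text
time: 2.75
tcp_pos: [0.4046, 0.3155, 0.0131]
ee_rot: [3.141, 0.001, -2.94]
wrist_force: [0.1, 0.3, 1.4]
opening: 0.0287
finger_force: 49.8
```

>>> move_arm([
  [[0,0,0,0,0,0,2],[0,0,0,0,0,0,2],[0,0,0,0,0,0,2]],
])

```text
time: 3.05
tcp_pos: [0.4046, 0.3154, 0.0131]
ee_rot: [3.141, 0.001, -2.94]
wrist_force: [-0.3, -0.4, 5.7]
opening: 0.0282
finger_force: 50.3
```

>>> move_arm([
  [[0,0,0,0,0,-1,2],[0,0,0,0,0,-2,2],[0,0,0,0,0,-3,2],[0,0,0,0,0,-2,2],[0,0,5,0,0,0,2]],
])

```text
time: 3.55
tcp_pos: [0.4056, 0.3156, 0.0951]
ee_rot: [3.139, 0.003, -3.03]
wrist_force: [-0.2, -0.0, -2.5]
opening: 0.0282
finger_force: 49.8
```

>>> move_arm([
  [[0,0,8,0,0,0,2],[0,0,8,0,0,0,2],[0,0,8,0,0,0,2],[0,0,8,0,0,0,2],[0,0,8,0,0,0,2]],
])

```text
time: 4.05
tcp_pos: [0.4041, 0.3146, 0.0927]
ee_rot: [-3.141, -0.0, 2.552]
wrist_force: [-0.2, -0.6, -2.7]
opening: 0.0281
finger_force: 49.8
```

>>> move_arm([
  [[0,0,8,0,0,0,2],[0,0,8,0,0,0,2],[0,0,8,0,0,0,2],[0,0,8,0,0,0,2],[0,0,8,0,0,0,2]],
])

```text
time: 4.55
tcp_pos: [0.4039, 0.3149, 0.0927]
ee_rot: [-3.141, -0.0, 1.854]
wrist_force: [0.2, 0.4, -2.7]
opening: 0.0284
finger_force: 49.8
```

>>> move_arm([
  [[0,0,8,0,0,0,2],[0,0,5.7,0,0,0,2],[0,0,0,0,0,0,2],[0,0,0,0,0,0,2]],
])

```text
time: 4.95
tcp_pos: [0.4041, 0.315, 0.0925]
ee_rot: [-3.141, -0.0, 1.623]
wrist_force: [1.0, -0.9, -2.8]
opening: 0.0282
finger_force: 49.8
```

```bash
python3 -c "
from h import *
go(.5806,.2841,.0165,92.84)"
```

```text
t 5.0 now [0.4041 0.315  0.0925] [-1.7997e+02 -1.0000e-02  9.3020e+01] shift cm [-4.01 17.47  7.6 ] rz 0.18 op 0.0282 j7 -0.5
```

Move over the tray, keep about 30 mm above, and check the tray from the wrist.

>>> move_arm([
  [[0,0,0,-0.5,2,0,2],[0,0,0,-0.8,3.5,0,2],[0,0,0,-0.9,4,0,2],[0,0,0,-0.9,4,0,2],[0,0,0,-0.6,2.6,0,2]],
])

```text
time: 5.45
tcp_pos: [0.5705, 0.2843, 0.0927]
ee_rot: [3.139, 0.0, 1.62]
wrist_force: [-0.2, -0.5, -2.0]
opening: 0.0282
finger_force: 49.9
```

>>> move_arm([
  [[0,0,0,-0.3,1.4,1,2],[0,0,0,0,0,1,2],[0,0,0,0,0,0,2],[0,0,0,0,0,0,2]],
])

```text
time: 5.85
tcp_pos: [0.5788, 0.2844, 0.0717]
ee_rot: [-3.138, 0.0, 1.623]
wrist_force: [-0.5, -0.0, -1.8]
opening: 0.0281
finger_force: 49.9
```

```bash
python3 -c "
from h import *
go(.5806,.2841,.0165,92.84)
a=cam('wrist');b=cam('top')
cv2.imwrite('pics/p1.png',np.hstack([cv2.resize(a['frame'],(400,300)),cv2.resize(b['frame'][100:260,90:303],(400,300))]))"
```

```text
t 5.8 now [0.5788 0.2844 0.0717] [-179.81    0.     92.99] shift cm [-0.04  0.18  5.52] rz 0.15 op 0.0281 j7 -0.36
```

View pics/p1.png

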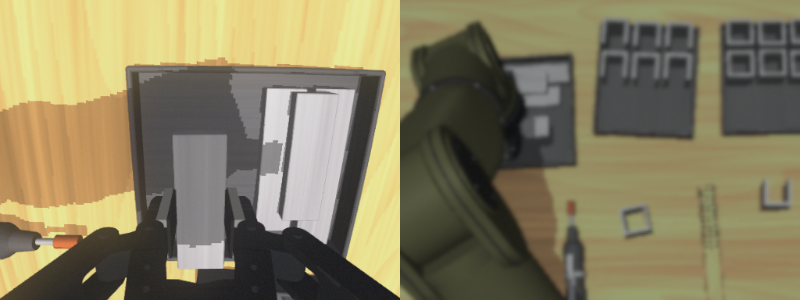

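The wrist view shows the bar (200,200) parallel to the pile, above bare floor between the front wall and the pile. Lower and release.

>>> move_arm([
  [[0,0,0,0,0.1,1.5,2],[0,0,0,0,0,1.5,2],[0,0,0,0,0,1.2,2],[0,0,0,0,0,0.8,2],[0,0,0,0,0,0.3,2]],
])

```text
time: 6.45
tcp_pos: [0.5811, 0.2835, 0.0176]
ee_rot: [-3.139, 0.001, 1.621]
wrist_force: [-0.3, 0.2, -1.7]
opening: 0.0281
finger_force: 49.9
```

>>> move_arm([
  [[0,0,0,0,0,0.1,2],[0,0,0,0,0,0.1,2],[0,0,0,0,0,0,2],[0,0,0,0,0,0,2]],
])

```text
time: 6.85
tcp_pos: [0.5824, 0.2841, 0.0178]
ee_rot: [3.141, -0.0, 1.621]
wrist_force: [-0.4, -0.6, -2.2]
opening: 0.028
finger_force: 49.9
```

>>> move_arm([
  [[0,0,0,0,0,0.1,2],[0,0,0,0,0,0.1,2],[0,0,0,0,0,0,2],[0,0,0,0,0,0,2]],
])

```text
time: 7.25
tcp_pos: [0.5824, 0.2841, 0.0162]
ee_rot: [3.141, -0.0, 1.621]
wrist_force: [-1.3, -0.2, 6.1]
opening: 0.0285
finger_force: 50.7
```

>>> move_arm([
  [[0,0,0,0,0,0,3.1],[0,0,0,0,0,0,3.5],[0,0,0,0,0,0,4],[0,0,0,0,0,0,4.6],[0,0,0,0,0,0,4.6]],
])

```text
time: 7.75
tcp_pos: [0.5821, 0.2839, 0.0152]
ee_rot: [-3.142, -0.0, 1.621]
wrist_force: [-0.3, 0.4, -0.5]
opening: 0.046
finger_force: 0.0
```

>>> move_arm([
  [[0,0,0,0,0,-1,4.6],[0,0,0,0,0,-2,4.6],[0,0,0,0,0,-4,4.6],[0,0,0,0,0,-4,4.6],[0,0,0,0,0,-1.5,6]],
])

```text
time: 8.25
tcp_pos: [0.5845, 0.2848, 0.1452]
ee_rot: [3.135, -0.003, 1.621]
wrist_force: [1.1, -0.3, -0.0]
opening: 0.0587
finger_force: 0.0
```

```bash
python3 -c "
from h import *
go(.442,.109,.14,11.5)
c=cam('wrist'); cv2.imwrite('pics/p2.png',c['frame'])"
```

```text
t 8.2 now [0.5845 0.2848 0.1452] [ 1.796e+02 -1.700e-01  9.286e+01] shift cm [-16.85 -15.11   0.52] rz 81.36 op 0.0587 j7 -0.37
```

View pics/p2.png

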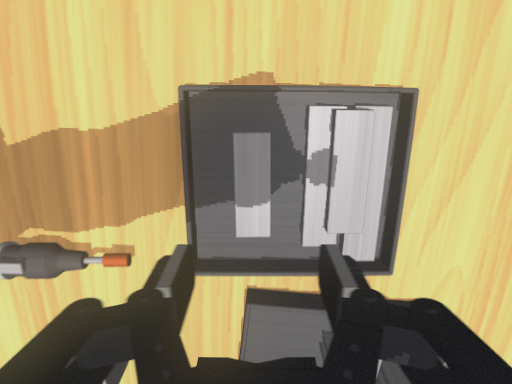

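The bar lies flat in the tray at (252,185), parallel to the pile. On to the square tube.

>>> move_arm([
  [[0,0,0,-2.5,-2.2,0,7],[0,0,0,-3.2,-2.8,0,7],[0,0,0,-3.2,-2.9,0,7],[0,0,0,-3.2,-2.9,0,7],[0,0,0,-3,-2.7,0,7]],
])

```text
time: 8.8
tcp_pos: [0.4527, 0.1247, 0.14]
ee_rot: [-3.14, 0.001, 1.621]
wrist_force: [0.2, -0.3, 0.9]
opening: 0.07
finger_force: 0.0
```

>>> move_arm([
  [[0,0,5,-1.8,-1.6,0.1,7],[0,0,8.5,0,0,0,7],[0,0,8.5,0,0,0,7],[0,0,8.5,0,0,0,7],[0,0,8.5,0,0,0,7]],
])

```text
time: 9.3
tcp_pos: [0.4392, 0.1074, 0.1389]
ee_rot: [-3.141, 0.001, 0.934]
wrist_force: [0.5, -0.3, 0.5]
opening: 0.0699
finger_force: 0.0
```

>>> move_arm([
  [[0,0,8.5,0,0,0,7],[0,0,8.5,0,0,0,7],[0,0,8.5,0,0,0,7],[0,0,8.5,0,0,0,7],[0,0,8.4,0,0,0,7]],
])

```text
time: 9.8
tcp_pos: [0.4392, 0.1075, 0.1389]
ee_rot: [3.141, 0.001, 0.194]
wrist_force: [-0.7, -0.2, 0.0]
opening: 0.0699
finger_force: 0.0
```

>>> move_arm([
  [[0,0,0,0,0,0,7],[0,0,0,0,0,0,7]],
])

```text
time: 10.0
tcp_pos: [0.4394, 0.1075, 0.139]
ee_rot: [3.141, 0.001, 0.204]
wrist_force: [0.2, 0.9, -0.7]
opening: 0.0697
finger_force: 0.0
```

```bash
cat > w.py <<'E'
from h import *
import sys
x,y,yaw,n=float(sys.argv[1]),float(sys.argv[2]),float(sys.argv[3]),sys.argv[4]
go(x,y,.03,yaw)
c=cam('wrist'); cv2.imwrite(f'pics/{n}.png',c['frame']); P=cloud(c)
m=((np.hypot(P[...,0]-x,P[...,1]-y)<.05)&(P[...,2]>.052)&(P[...,2]<.07)).astype(np.uint8)
ys,xs=np.nonzero(m); X=plane(c,np.c_[xs,ys],.06)[:,:2].astype(np.float32)*1000
print(len(X),np.nanmedian(P[m>0][:,2]).round(4),cv2.minAreaRect(X))
E
python3 w.py .442 .109 11.5 w2
```

```text
t 10.0 now [0.4394 0.1075 0.139 ] [1.7998e+02 5.0000e-02 1.1690e+01] shift cm [ 0.29 -0.09 10.9 ] rz 0.19 op 0.0697 j7 -1.0
1650 0.059 ((442.8302917480469, 108.30949401855469), (41.22643280029297, 39.89518737792969), 11.668139457702637)
```

View pics/w2.png

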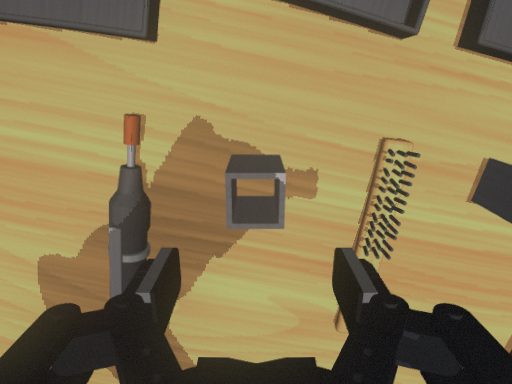

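Square tube top at (256,203), 41x40 mm, axis-aligned with the jaws; grinder and brush are clear of the fingers. Descend, grip, lift.

>>> move_arm([
  [[0,0,0,0.3,-0.1,1.5,6],[0,0,0,0,0,2.5,6],[0,0,0,0,0,2.5,6],[0,0,0,0,0,2.2,6],[0,0,0,0,0,1.3,6]],
])

```text
time: 10.55
tcp_pos: [0.4421, 0.1091, 0.0379]
ee_rot: [-3.141, 0.001, 0.202]
wrist_force: [-0.6, -0.3, 0.3]
opening: 0.0602
finger_force: 0.0
```

>>> move_arm([
  [[0,0,0,0,0,0.7,6],[0,0,0,0,0,0,5],[0,0,0,0,0,0,4.4],[0,0,0,0,0,0,3.7],[0,0,0,0,0,0,3]],
], force=50)

```text
time: 11.05
tcp_pos: [0.4428, 0.1092, 0.033]
ee_rot: [3.141, -0.001, 0.201]
wrist_force: [-0.0, -1.0, 2.6]
opening: 0.0395
finger_force: 50.9
```

>>> move_arm([
  [[0,0,0,0,0,0,3],[0,0,0,0,0,0,3],[0,0,0,0,0,0,3]],
])

```text
time: 11.35
tcp_pos: [0.4428, 0.1092, 0.0329]
ee_rot: [3.142, -0.001, 0.201]
wrist_force: [-0.2, 0.1, 6.8]
opening: 0.0398
finger_force: 51.4
```

>>> move_arm([
  [[0,0,0,0,0,-0.7,3],[0,0,0,0,0,-2,3],[0,0,0,0,0,-3,3],[0,0,0,0,0,-3,3],[0,0,0,0,0,-1,3]],
])

```text
time: 11.85
tcp_pos: [0.4431, 0.1095, 0.1317]
ee_rot: [-3.141, -0.003, 0.201]
wrist_force: [0.1, 0.7, -2.8]
opening: 0.0393
finger_force: 51.2
```

```bash
python3 -c "
from h import *
go(.6164,-.1018,.035,0)"
```

```text
t 11.8 now [0.4431 0.1095 0.1317] [-1.7999e+02 -1.7000e-01  1.1500e+01] shift cm [12.77 24.17  9.67] rz 11.5 op 0.0393 j7 -0.96
```

>>> move_arm([
  [[0,0,0,0.8,1.5,0,3],[0,0,0,1.5,2.8,0,3],[0,0,0,1.9,3.6,0,3],[0,0,0,1.9,3.6,0,3],[0,0,0,1.9,3.6,0,3]],
])

```text
time: 12.35
tcp_pos: [0.5512, -0.0236, 0.1295]
ee_rot: [-3.141, 0.001, 0.201]
wrist_force: [0.3, 0.1, -2.9]
opening: 0.0394
finger_force: 51.2
```

>>> move_arm([
  [[0,0,0,1.9,3.6,0,3],[0,0,0,1.6,3,0,3],[0,0,0,0.9,1.7,0,3],[0,0,5,0.4,0.8,0,3],[0,0,6.5,0,0,0,3]],
])

```text
time: 12.85
tcp_pos: [0.6162, -0.1042, 0.1294]
ee_rot: [3.141, -0.0, -0.006]
wrist_force: [-0.5, 0.8, -2.3]
opening: 0.0396
finger_force: 51.1
```

>>> move_arm([
  [[0,0,0,0,0,1.5,3],[0,0,0,0,0,2,3],[0,0,0,0,0,1,3],[0,0,0,0,0,0,3],[0,0,0,0,0,0,3]],
])

```text
time: 13.35
tcp_pos: [0.6159, -0.1025, 0.0842]
ee_rot: [-3.141, 0.0, 0.001]
wrist_force: [-0.1, 0.9, -1.7]
opening: 0.0396
finger_force: 51.0
```

```bash
python3 -c "
from h import *
go(.6164,-.1018,.0359,0)
c=cam('wrist'); cv2.imwrite('pics/p3.png',c['frame'])"
```

```text
t 13.3 now [ 0.6159 -0.1025  0.0842] [-1.7999e+02  2.0000e-02  3.0000e-02] shift cm [ 0.05 -0.07  4.83] rz 0.03 op 0.0396 j7 -0.9
```

View pics/p3.png

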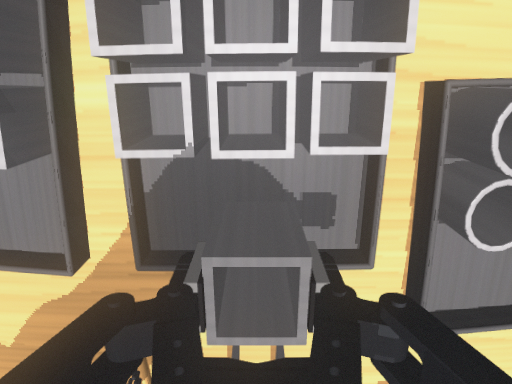

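Held square at (255,300), centred laterally in the square-tube tray, in front of the row at (250,115). Lower, release, retreat.

>>> move_arm([
  [[0,0,0,0,0,1,3],[0,0,0,0,0,1.5,3],[0,0,0,0,0,1.2,3],[0,0,0,0,0,0.6,3],[0,0,0,0,0,0.3,3]],
])

```text
time: 13.9
tcp_pos: [0.6154, -0.1024, 0.037]
ee_rot: [-3.141, 0.002, -0.0]
wrist_force: [-0.3, 1.4, -2.3]
opening: 0.0391
finger_force: 51.0
```

>>> move_arm([
  [[0,0,0,0,0,0.1,3],[0,0,0,0,0,0.1,3],[0,0,0,0,0,0,3],[0,0,0,0,0,0,3]],
])

```text
time: 14.3
tcp_pos: [0.6164, -0.1026, 0.0366]
ee_rot: [3.141, -0.001, -0.0]
wrist_force: [0.6, 0.6, -2.6]
opening: 0.0393
finger_force: 51.0
```

>>> move_arm([
  [[0,0,0,0,0,0.1,3],[0,0,0,0,0,0,3],[0,0,0,0,0,0,3]],
])

```text
time: 14.6
tcp_pos: [0.6164, -0.1026, 0.036]
ee_rot: [-3.142, -0.001, -0.0]
wrist_force: [-1.7, 0.8, 6.0]
opening: 0.0394
finger_force: 51.7
```

>>> move_arm([
  [[0,0,0,0,0,0,4.1],[0,0,0,0,0,0,4.5],[0,0,0,0,0,0,5],[0,0,0,0,0,0,6],[0,0,0,0,0,0,6]],
])

```text
time: 15.1
tcp_pos: [0.6161, -0.1026, 0.0351]
ee_rot: [3.142, 0.0, -0.0]
wrist_force: [-0.1, -0.3, -0.3]
opening: 0.0604
finger_force: 0.0
```

>>> move_arm([
  [[0,0,0,0,0,-1,6],[0,0,0,0,0,-2.5,6],[0,0,0,0,0,-3.5,6],[0,0,0,0,0,-3.5,6],[0,0,0,0,0,0,6]],
])

```text
time: 15.6
tcp_pos: [0.6193, -0.1043, 0.1459]
ee_rot: [3.139, -0.01, -0.001]
wrist_force: [0.8, -0.5, 0.0]
opening: 0.06
finger_force: 0.0
```

```bash
python3 -c "
from h import *
go(.4807,-.1018,.14,-.6)"
```

```text
t 15.6 now [ 0.6193 -0.1043  0.1459] [ 1.7984e+02 -5.5000e-01 -5.0000e-02] shift cm [-13.86  -0.23   0.59] rz 0.55 op 0.06 j7 -0.94
```

>>> move_arm([
  [[0,0,0,-2,0,0,6],[0,0,0,-3.5,0,0,6],[0,0,0,-3.5,0,0,6],[0,0,0,-3,0,0,6],[0,0,0.6,-1.5,-0.1,0.3,6]],
])

```text
time: 16.1
tcp_pos: [0.4778, -0.1016, 0.1377]
ee_rot: [-3.141, 0.002, -0.013]
wrist_force: [0.4, -0.6, 0.0]
opening: 0.06
finger_force: 0.0
```

>>> move_arm([
  [[0,0,0,0,0,0,6],[0,0,0,0,0,0,6]],
])

```text
time: 16.3
tcp_pos: [0.4821, -0.1016, 0.1375]
ee_rot: [3.142, -0.001, -0.011]
wrist_force: [0.2, 0.4, 0.5]
opening: 0.0598
finger_force: 0.0
```

```bash
python3 w.py .4807 -.1018 -.6 w3
```

```text
t 16.3 now [ 0.4821 -0.1016  0.1375] [ 1.8e+02 -8.0e-02 -6.0e-01] shift cm [-0.14  0.02 10.75] rz -0.0 op 0.0598 j7 -0.78
1404 0.0591 ((481.0858154296875, -104.05574035644531), (39.94499206542969, 41.678321838378906), 88.2280044555664)
```

View pics/w3.png

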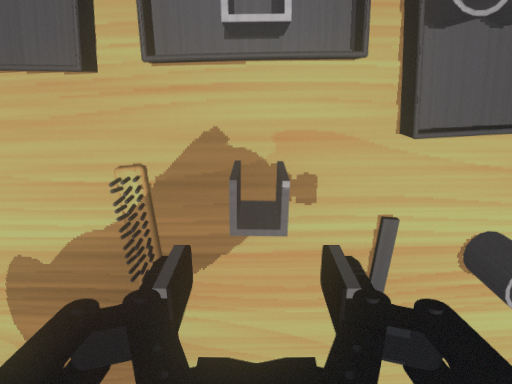

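Channel top at (259,210), back toward the robot (bottom), open to +x; flanges face the jaws. Grip it.

>>> move_arm([
  [[0,0,1,-0.1,0.2,1.5,6],[0,0,0,0,0,2.5,6],[0,0,0,0,0,2.5,6],[0,0,0,0,0,2.2,6],[0,0,0,0,0,1.2,6]],
])

```text
time: 16.85
tcp_pos: [0.4813, -0.1034, 0.0364]
ee_rot: [-3.141, -0.0, -0.028]
wrist_force: [-0.2, -0.3, 0.6]
opening: 0.0598
finger_force: 0.0
```

>>> move_arm([
  [[0,0,0,0,0,0.6,6],[0,0,0,0,0,0,5],[0,0,0,0,0,0,4.4],[0,0,0,0,0,0,3.7],[0,0,0,0,0,0,3]],
], force=50)

```text
time: 17.35
tcp_pos: [0.4808, -0.1035, 0.0329]
ee_rot: [3.141, -0.002, -0.028]
wrist_force: [1.3, -0.4, 1.5]
opening: 0.0396
finger_force: 50.5
```

>>> move_arm([
  [[0,0,0,0,0,0,3],[0,0,0,0,0,0,3],[0,0,0,0,0,0,3]],
])

```text
time: 17.65
tcp_pos: [0.4808, -0.1036, 0.0329]
ee_rot: [3.141, -0.002, -0.028]
wrist_force: [1.7, -0.4, 5.3]
opening: 0.0394
finger_force: 51.1
```

>>> move_arm([
  [[0,0,0,0,0,-0.7,3],[0,0,0,0,0,-2,3],[0,0,0,0,0,-3,3],[0,0,0,0,0,-3,3],[0,0,0,0,0,-1,3]],
])

```text
time: 18.15
tcp_pos: [0.4806, -0.1037, 0.1315]
ee_rot: [3.141, -0.003, -0.028]
wrist_force: [0.9, -0.1, -2.5]
opening: 0.0395
finger_force: 51.0
```

```bash
python3 -c "
from h import *
go(.6153,.0983,.035,-3.84)"
```

```text
t 18.1 now [ 0.4806 -0.1037  0.1315] [ 1.7995e+02 -1.5000e-01 -1.6300e+00] shift cm [ 12.89 -20.58   9.65] rz 2.21 op 0.0395 j7 -0.77
```

>>> move_arm([
  [[0,0,0,0.8,-1.3,0,3],[0,0,0,1.6,-2.6,0,3],[0,0,0,2,-3.2,0,3],[0,0,0,2,-3.2,0,3],[0,0,0,2,-3.2,0,3]],
])

```text
time: 18.65
tcp_pos: [0.5676, 0.0307, 0.1284]
ee_rot: [-3.141, 0.002, -0.028]
wrist_force: [1.0, -1.7, -3.5]
opening: 0.0392
finger_force: 51.0
```

>>> move_arm([
  [[0,0,0,2,-3.2,0,3],[0,0,0,1.6,-2.5,0,3],[0,0,2.2,0.9,-1.4,0,3],[0,0,0,0,0,1.5,3],[0,0,0,0,0,2,3]],
])

```text
time: 19.15
tcp_pos: [0.6143, 0.0986, 0.0931]
ee_rot: [3.141, 0.0, -0.065]
wrist_force: [0.7, -0.7, -2.3]
opening: 0.0394
finger_force: 51.0
```

>>> move_arm([
  [[0,0,0,0,0,1,3],[0,0,0,0,0,0,3],[0,0,0,0,0,0,3]],
])

```text
time: 19.45
tcp_pos: [0.6145, 0.0978, 0.0841]
ee_rot: [3.141, 0.001, -0.068]
wrist_force: [1.3, 0.0, -3.1]
opening: 0.0395
finger_force: 50.9
```

```bash
python3 -c "
from h import *
go(.6153,.0983,.0359,-3.84)
c=cam('wrist'); cv2.imwrite('pics/p4.png',c['frame'])"
```

```text
t 19.4 now [0.6145 0.0978 0.0841] [ 1.7997e+02  4.0000e-02 -3.8900e+00] shift cm [ 0.08 -0.05  4.82] rz -0.05 op 0.0395 j7 -1.21
```

View pics/p4.png

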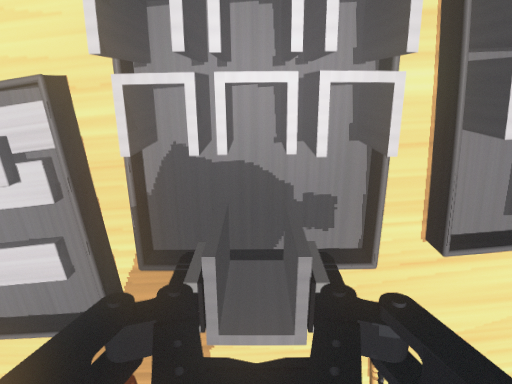

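Held channel at (257,300), centred in the channel tray in front of its stock. Lower and release.

>>> move_arm([
  [[0,0,0,0,0,1,3],[0,0,0,0,0,1.5,3],[0,0,0,0,0,1.2,3],[0,0,0,0,0,0.6,3],[0,0,0,0,0,0.3,3]],
])

```text
time: 20.0
tcp_pos: [0.6142, 0.0988, 0.037]
ee_rot: [3.141, 0.002, -0.067]
wrist_force: [-0.2, -0.3, -1.5]
opening: 0.0394
finger_force: 50.9
```

>>> move_arm([
  [[0,0,0,0,0,0.1,3],[0,0,0,0,0,0.1,3],[0,0,0,0,0,0,3],[0,0,0,0,0,0,3]],
])

```text
time: 20.4
tcp_pos: [0.6151, 0.0988, 0.0367]
ee_rot: [-3.141, -0.001, -0.067]
wrist_force: [-0.4, 0.4, -2.1]
opening: 0.0393
finger_force: 50.9
```

>>> move_arm([
  [[0,0,0,0,0,0.1,3],[0,0,0,0,0,0,3],[0,0,0,0,0,0,3]],
])

```text
time: 20.7
tcp_pos: [0.6152, 0.0988, 0.036]
ee_rot: [-3.141, -0.001, -0.067]
wrist_force: [-1.1, 0.3, 4.5]
opening: 0.0394
finger_force: 51.5
```

>>> move_arm([
  [[0,0,0,0,0,0,4.1],[0,0,0,0,0,0,4.5],[0,0,0,0,0,0,5],[0,0,0,0,0,0,6],[0,0,0,0,0,0,6]],
])

```text
time: 21.2
tcp_pos: [0.6148, 0.0987, 0.0352]
ee_rot: [3.142, 0.0, -0.067]
wrist_force: [-0.0, -0.5, 0.2]
opening: 0.06
finger_force: 0.0
```

>>> move_arm([
  [[0,0,0,0,0,-1,6],[0,0,0,0,0,-2.5,6],[0,0,0,0,0,-3.5,6],[0,0,0,0,0,-3.5,6],[0,0,0,0,0,0,7]],
])

```text
time: 21.7
tcp_pos: [0.6183, 0.0981, 0.1458]
ee_rot: [-3.141, -0.01, -0.067]
wrist_force: [0.3, -0.6, 0.8]
opening: 0.0698
finger_force: 0.0
```

```bash
python3 -c "
from h import *
go(.410,-.316,.14,0)"
```

```text
t 21.7 now [0.6183 0.0981 0.1458] [-179.95   -0.56   -3.85] shift cm [-18.01  42.71   0.58] rz -3.85 op 0.0698 j7 -1.26
```

>>> move_arm([
  [[0,0,0,-0.8,1.8,0,7],[0,0,0,-1.5,3.5,0,7],[0,0,0,-1.7,4,0,7],[0,0,0,-1.7,4,0,7],[0,0,0,-1.7,4,0,7]],
])

```text
time: 22.2
tcp_pos: [0.5285, -0.0701, 0.1404]
ee_rot: [3.141, -0.0, -0.066]
wrist_force: [0.8, -0.1, -0.2]
opening: 0.0697
finger_force: 0.0
```

>>> move_arm([
  [[0,0,0,-1.7,4,0,7],[0,0,0,-1.7,4,0,7],[0,0,0,-1.7,4,0,7],[0,0,0,-1.7,4,0,7],[0,0,0,-1.7,4,0,7]],
])

```text
time: 22.7
tcp_pos: [0.4304, -0.2642, 0.1404]
ee_rot: [-3.142, -0.0, -0.067]
wrist_force: [0.2, -0.2, -0.9]
opening: 0.0701
finger_force: 0.0
```

>>> move_arm([
  [[0,0,0,-1.3,3.2,0,7],[0,0,-3.8,-0.8,2.2,0.2,7],[0,0,0,0,0,0,7],[0,0,0,0,0,0,7]],
])

```text
time: 23.1
tcp_pos: [0.4065, -0.3152, 0.1382]
ee_rot: [-3.141, 0.0, -0.002]
wrist_force: [-0.5, 0.4, -0.2]
opening: 0.0703
finger_force: 0.0
```

```bash
python3 w.py .410 -.316 0 w4
```

```text
t 23.1 now [ 0.4065 -0.3152  0.1382] [-1.7995e+02  0.0000e+00 -1.2000e-01] shift cm [ 0.35  0.08 10.82] rz -0.12 op 0.0703 j7 -0.41
1371 0.0588 ((412.0285949707031, -316.3710632324219), (45.25160217285156, 44.03142166137695), 19.078279495239258)
```

View pics/w4.png

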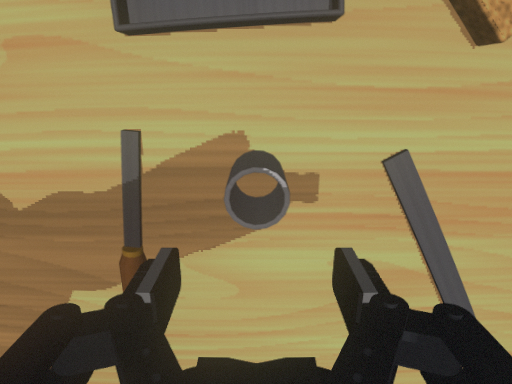

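Round tube ring at (257,197), 45 mm across; files clear. Grip.

>>> move_arm([
  [[0,0,0,0.5,0.1,1.5,6.4],[0,0,0,0,0,2.5,6.4],[0,0,0,0,0,2.5,6.4],[0,0,0,0,0,2.2,6.4],[0,0,0,0,0,1.2,6.4]],
])

```text
time: 23.65
tcp_pos: [0.412, -0.3141, 0.0367]
ee_rot: [-3.139, 0.002, 0.002]
wrist_force: [-0.3, -0.8, -0.1]
opening: 0.0639
finger_force: 0.0
```

>>> move_arm([
  [[0,0,0,0,0,0.7,6.4],[0,0,0,0,0,0,5.5],[0,0,0,0,0,0,4.9],[0,0,0,0,0,0,4.3],[0,0,0,0,0,0,3.5]],
], force=60)

```text
time: 24.15
tcp_pos: [0.4123, -0.3164, 0.0332]
ee_rot: [3.141, -0.001, -0.0]
wrist_force: [-0.4, 1.8, 4.5]
opening: 0.0432
finger_force: 60.7
```

>>> move_arm([
  [[0,0,0,0,0,0,3.5],[0,0,0,0,0,0,3.5],[0,0,0,0,0,0,3.5]],
])

```text
time: 24.45
tcp_pos: [0.4123, -0.3164, 0.0332]
ee_rot: [3.141, -0.001, -0.0]
wrist_force: [0.0, 1.5, 6.5]
opening: 0.0433
finger_force: 60.9
```

>>> move_arm([
  [[0,0,0,0,0,-0.7,3.5],[0,0,0,0,0,-2,3.5],[0,0,0,0,0,-3,3.5],[0,0,0,0,0,-3,3.5],[0,0,0,0,0,-1,3.5]],
])

```text
time: 24.95
tcp_pos: [0.4126, -0.3172, 0.1317]
ee_rot: [3.139, -0.003, -0.001]
wrist_force: [0.2, -1.5, -2.5]
opening: 0.0433
finger_force: 61.6
```

```bash
python3 -c "
from h import *
go(.5656,-.2952,.035,3.7)"
```

```text
t 24.9 now [ 0.4126 -0.3172  0.1317] [ 1.7984e+02 -1.7000e-01 -3.0000e-02] shift cm [15.3  -2.21  9.67] rz -3.73 op 0.0433 j7 -0.4
```

>>> move_arm([
  [[0,0,0,1.5,-0.2,0,3.5],[0,0,0,2.8,-0.4,0,3.5],[0,0,0,3.5,-0.5,0,3.5],[0,0,0,3.5,-0.5,0,3.5],[0,0,0,2.5,-0.4,0,3.5]],
])

```text
time: 25.45
tcp_pos: [0.5522, -0.2946, 0.1282]
ee_rot: [-3.14, -0.0, 0.002]
wrist_force: [0.5, -0.8, -3.0]
opening: 0.0427
finger_force: 61.6
```

>>> move_arm([
  [[0,0,-3.7,1.4,-0.2,0,3.5],[0,0,0,0,0,1.5,3.5],[0,0,0,0,0,2,3.5],[0,0,0,0,0,1,3.5],[0,0,0,0,0,0,3.5]],
])

```text
time: 25.95
tcp_pos: [0.561, -0.2936, 0.0816]
ee_rot: [-3.138, 0.005, 0.062]
wrist_force: [-0.7, 0.5, -2.7]
opening: 0.0429
finger_force: 61.5
```

```bash
python3 -c "
from h import *
go(.5656,-.2952,.0362,3.7)
c=cam('wrist'); cv2.imwrite('pics/p5.png',c['frame'])"
```

```text
t 25.9 now [ 0.561  -0.2936  0.0816] [-179.82    0.29    3.55] shift cm [0.45 0.19 4.54] rz -0.15 op 0.0429 j7 -0.57
```

View pics/p5.png

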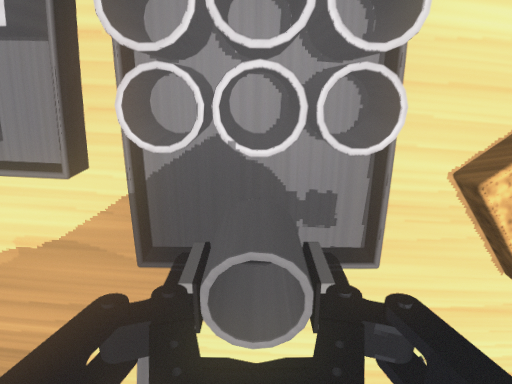

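Held tube at (257,300), centred in the round-tube tray in front of its stock. Lower.

>>> move_arm([
  [[0,0,0,0.2,0.1,1,3.5],[0,0,0,0,0,1.5,3.5],[0,0,0,0,0,1.2,3.5],[0,0,0,0,0,0.6,3.5],[0,0,0,0,0,0.3,3.5]],
])

```text
time: 26.5
tcp_pos: [0.5653, -0.2948, 0.0371]
ee_rot: [-3.141, 0.001, 0.064]
wrist_force: [-0.7, 0.4, -2.9]
opening: 0.0433
finger_force: 61.5
```

>>> move_arm([
  [[0,0,0,0,0,0,3.5],[0,0,0,0,0,0,3.5]],
])

```text
time: 26.7
tcp_pos: [0.5661, -0.2955, 0.0386]
ee_rot: [3.141, -0.001, 0.064]
wrist_force: [0.0, -0.1, -2.2]
opening: 0.0428
finger_force: 61.5
```

>>> move_arm([
  [[0,0,0,0,0,0.1,3.5],[0,0,0,0,0,0.1,3.5],[0,0,0,0,0,0.1,3.5],[0,0,0,0,0,0,3.5],[0,0,0,0,0,0,3.5]],
])

```text
time: 27.2
tcp_pos: [0.5661, -0.2953, 0.0362]
ee_rot: [3.141, -0.001, 0.064]
wrist_force: [-2.5, 2.1, 6.3]
opening: 0.043
finger_force: 62.2
```

>>> move_arm([
  [[0,0,0,0,0,0,4.5],[0,0,0,0,0,0,4.9],[0,0,0,0,0,0,5.4],[0,0,0,0,0,0,6.4],[0,0,0,0,0,0,6.4]],
])

```text
time: 27.7
tcp_pos: [0.5659, -0.2952, 0.0352]
ee_rot: [-3.142, 0.0, 0.064]
wrist_force: [-0.3, -0.6, 0.1]
opening: 0.0642
finger_force: 0.0
```

>>> move_arm([
  [[0,0,0,0,0,-1,6.4],[0,0,0,0,0,-2.5,6.4],[0,0,0,0,0,-3.5,6.4],[0,0,0,0,0,-3.5,6.4],[0,0,0,-3,0,-3,6.4]],
])

```text
time: 28.2
tcp_pos: [0.5402, -0.2963, 0.1726]
ee_rot: [3.14, -0.006, 0.07]
wrist_force: [0.6, 0.3, 0.9]
opening: 0.0639
finger_force: 0.0
```

>>> move_arm([
  [[0,0,0,-4,0,-2,6.4],[0,0,0,-4,0,0,6.4],[0,0,0,-3,0,0,6.4],[0,0,0,-1,0,0,6.4],[0,0,0,0,0,0,6.4]],
])

```text
time: 28.7
tcp_pos: [0.4153, -0.3053, 0.191]
ee_rot: [-3.142, -0.001, 0.062]
wrist_force: [-0.1, 0.1, 0.7]
opening: 0.064
finger_force: 0.0
```

Run:
```python
from h import *
c=cam('scene'); b=cam('top')
cv2.imwrite('pics/f.png',np.vstack([cv2.resize(c['frame'][100:340,100:420],(400,300)),cv2.resize(b['frame'][90:270,110:400],(400,248))]))
for n,c in (('scene',c),('top',b)):
  P=cloud(c)
  T=dict(tube=(.6155,-.292,3.7,.063),square=(.6664,-.1018,0,.063),channel=(.6652,.0949,-3.84,.063),flat=(.6166,.2859,2.84,.015))
  for k,(x,y,a,h) in T.items():
    a=np.radians(a);d=P[...,:2]-[x,y];lx=d@[np.cos(a),np.sin(a)];ly=d@[-np.sin(a),np.cos(a)]
    m=(lx>-.08)&(lx<(-.012 if h>.05 else .006))&(abs(ly)<.07)&(abs(P[...,2]-h)<.006)
    if m.sum()<5: print(n,k,'none');continue
    r=cv2.minAreaRect((np.c_[lx[m],ly[m]]*1000).astype(np.float32)); print(n,k,m.sum(),np.median(P[...,2][m]).round(4),np.round(r[0],1),np.round(r[1],1),round(r[2],1))
```

```text
scene tube 101 0.0615 [-50.4  -0.9] [42.1 44.5] 85.0
scene square 128 0.0621 [-51.4  -0.7] [43.2 42.4] 0.5
scene channel 99 0.0621 [-51.6   0.5] [41.4 41.9] 89.7
scene flat 256 0.0136 [-32.7  10.2] [130.8  44.2] 77.3
top tube 69 0.0624 [-49.8   0.7] [42.1 42.6] 40.0
top square 80 0.063 [-50.3  -0.3] [39.8 40. ] 89.9
top channel 75 0.0627 [-50.2   0.9] [40.3 41.2] 89.2
top flat 325 0.0153 [-36.4  -3.4] [ 84.4 127. ] 0.8
```

View pics/f.png

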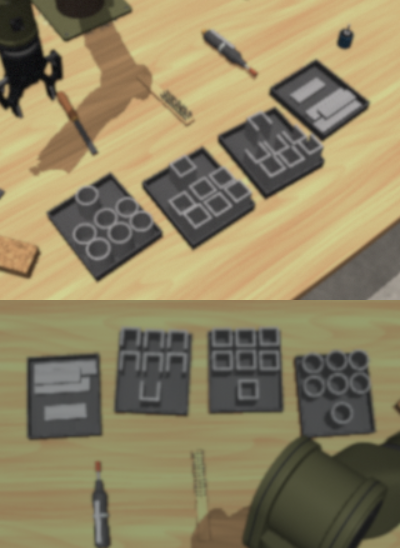

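All four pieces stand or lie in the front of their own trays: tube (342,412), square (247,390), channel (150,391), flat bar (65,411). The tubes and channel measure about x = -50 mm, y = 0 in the tray frame, and the brush and grinder have not moved.

```bash
python3 -c "
from h import *
print(job_done())"
```

```text
the job is handed in; nothing more can be done
None
```

All four offcuts are in the bare front part of their own trays, with the tubes and channel upright and the flat bar flat and parallel to its pile; the brush and grinder were left alone, and I handed the job in at about 29 s (no verdict was returned).

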